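# Feed the cam follower under the brush guard with the push stick

### The job

Take the orange push stick from its tray and use its tip to push the black cam follower along the channel, under the yellow guard, until the follower is wholly out on the other side but still lying wholly on the machine's bed. Do not touch the follower with the gripper. Then lay the push stick back down in its tray, handle up, and leave everything else where it is.

Things in the scene. Friction and masses are not known exactly. Their poses are not given: they have to be found in the camera images.
- brush_unit: Fixed bench unit with an idle brush: grey plate 130 x 410 x 14 mm, its top the bed (y -200 to +210 mm, ends open). Origin: on the work surface under the guard's middle; +y is the feed direction, x across, z up. Fences 56 mm apart inside, 18 mm above the bed, full length, centred on x = 0. Yellow guard over y -25 to +25 mm, 126 mm wide. Motor on its +x side, to x = 145 mm, 75 mm high.
- guard_entry (a point): Point on the bed (14 mm above the work surface), on the channel's centre line, under the yellow guard's infeed edge (unit y = -25 mm). The guard's underside is 34 mm above the bed, its top 75 mm above the work surface. Axes as the unit's.
- guard_exit (a point): Point on the bed, on the channel's centre line, under the guard's outfeed edge (unit y = +25 mm). Axes as the unit's.
- follower: Black phenolic cam follower with a brass bush in its round nose, loose, 80 mm long (y), 50 mm wide (x), 22 mm high, about 120 g. Origin: centre of its underside; +y points to the round nose, the flat tail face is at y = -40 mm. It starts flat in the channel on the infeed side, straight to about 1 degree, its nose 20 to 60 mm before the guard.
- follower_tail (a point): Centre of the follower's flat tail face (50 mm wide, 22 mm high), 11 mm above its underside: where the push stick pushes.
- push_stick: Orange push stick, loose, about 140 g: blade 160 mm long (x), 28 mm wide (y), 22 mm high, with an upright handle block at its rear end (32 mm along x, centred at x = -60 mm; 28 mm wide; its top 85 mm above the underside; its front face 124 mm behind the blade's tip). Origin: centre of the blade's underside; +x points to the tip, z up.
- stick_tip (a point): Centre of the blade's flat front face (28 x 22 mm), 80 mm ahead of the stick's origin and 11 mm above its underside.
- stick_grip (a point): Centre of the handle block's grip, 60 mm behind the stick's origin and 60 mm above its underside (25 mm below the handle's black top). The handle is 28 mm wide along the stick's y here.
- stick_tray: Open aluminium tray, fixed: 192 x 56 x 20 mm outside, walls and floor 5 mm thick, 182 x 46 mm inside. Origin: centre of its underside; x along its length. The stick starts in it, handle up, on the floor 5 mm above the work surface, tip towards the tray's +x; it may be put back either way round.
- mallet: Copper-faced mallet lying down, 200 mm long, 40 mm high; not used. Origin: on the surface below its middle, x along the handle to the head.
- flyball: Nickel governor flyball with a short stem, 68 mm across, 80 mm high; not used. Origin: centre of its underside.
- grease_nipple: Stubby brass grease nipple, 48 mm across, 66 mm high; not used. Origin: centre of its underside.
- sheave: Small green grooved sheave lying flat, 90 mm across, 36 mm high; not used. Origin: centre of its underside.
- spanner: Steel spanner 170 mm long lying flat; not used. Origin: on the surface below its middle, x along its length.
- oil_can: Blue closed oil tin with a red cap, 56 mm across, 130 mm high; not used. Origin: centre of its underside.
Things that resemble listed ones, but are neither listed nor needed, are in the scene too. Of the things that look like the follower, the middle-sized one is meant. Several things look just like the stick_tray: the one meant starts nearest to the robot's base.

How it is judged:
On the way, in this order (a step that is already met when the one before it is completed fails the run):
1. the push stick has been lifted out of its tray (z of push_stick in the frame of stick_tray above 0.03 m), for 0.1 s.
2. the follower is under the guard, flat in the channel (x of follower in the frame of brush_unit between -0.012 and 0.012 m and z of follower in the frame of brush_unit between 0.009 and 0.019 m and angle between follower's own z axis and vertical below 0.08 rad and y of follower in the frame of brush_unit between -0.045 and 0.045 m), for 0.05 s.
3. the follower is wholly out on the outfeed side, flat on the bed (x of follower in the frame of brush_unit between -0.012 and 0.012 m and z of follower in the frame of brush_unit between 0.009 and 0.019 m and angle between follower's own z axis and vertical below 0.08 rad and y of follower in the frame of brush_unit between 0.066 and 0.17 m), for 0.1 s.
At the end, for the whole second after the job is handed in: Follower at rest, flat in the channel (12 mm from its centre line), tail 1 mm or more past the guard's outfeed edge, nose not past the bed's end. Stick at rest on the tray's floor, handle up (0.12 rad), 14 mm along and 12 mm across from its middle, either way round. Bystanders moved under 20 mm (all of step 3 and linear speed of each of follower, push_stick below 0.01 m/s and x of push_stick in the frame of stick_tray between -0.014 and 0.014 m and y of push_stick in the frame of stick_tray between -0.012 and 0.012 m and z of push_stick in the frame of stick_tray between 0 and 0.012 m and angle between push_stick's own z axis and vertical below 0.12 rad); the robot touches nothing.
It fails at once if the gripper or arm touched the follower (contact force between any of the fingers, the arm and follower above 0.5 N).
It fails at once if a bystander was moved by more than 20 mm (distance of any of mallet, flyball, grease_nipple, sheave, spanner, oil_can from where it was at the start of the episode above 0.02 m).
It also fails if it takes over 56 s, if anything falls off the work surface, if the arm or the gripper's body presses on something with over 40 N, if the wrist force passes 120 N, or if a joint passes its speed limit or range.

### The arm

A 7-joint arm with a two-finger parallel gripper is mounted at the origin on the work surface. World frame = base frame: x ahead of the robot, y to its left, z up, the work surface at z = 0. Lengths are in m, angles in rad, forces in N, time in s.
With the tool pointing down it reaches from about 0.425 to 0.875 m from the base axis. Payload 4.7 kg.
Tool frame: the origin (TCP) lies midway between the tips of the shut fingers; the grasp point (between the pads) lies 19 mm behind it; z points along the fingers, x is the direction in which the jaws open and shut, and the axes are right-handed (so a half turn about z gives the same grasp; the last joint's range is limited). The gripper opens to 87 mm and grips with 3 to 60 N. Pads are 19 mm wide; open, the fingers measure 117 mm over their backs; the gripper's body (75 mm by 190 mm) begins 51 mm behind the grasp point.
Start: joints at [1.177, 0.321, -0.07, 1.45, 0.023, 1.371, -0.057], TCP at [0.258, -0.597, 0.223] pointing down, gripper open.
Joint ranges: [-2.86, 2.86], [-0.3, 2.09], [-1.38, 1.24], [0.06, 2.45], [-1.56, 4.7], [0.09, 2.05], [-2.69, 2.69]. Speed limits (rad/s): [2.57, 2.57, 3.14, 3.14, 3.14, 3.14, 3.14].

### API

Orientations are given as a rotation vector (axis times angle).
In Python, from bench import get_state, eyes, ticket gives the robot as it stands.
- The arm moves only by the tool carry_out, never from a script. Its argument "motion" is a list of rows, each a list of 2 entries, a list of its own where there are three numbers: the shift along the world's x, y, z in m, then the turn about the world's z in rad. A call has 1 to 20 rows; each row is the pose to reach, as a shift and turn from the pose commanded when the call began; what a row does not reach only later rows make up. A row lasts 1/10 s, in which the tool goes at most 50 mm and 8.59 degrees, less where a joint would pass 70% of its speed; a pose out of reach is approached as far as the arm can. A call with a gripper value outside its range is refused whole. "grip" is the gripper command: -1 is fully open, 1 is shut, values between are in proportion, set as the call begins (left out, the last holds). The fingers move at their own pace and stop on an object; "squeeze" is the grip in N (left out, the last holds). Time passes only in rows, so rows that repeat a pose let the fingers close. It gives the time, the measured TCP pose, the force and the opening at its end, in the units of the state.
- get_state(): the state, without advancing time (a new reading comes with each control period).
- eyes.get_image(name): name is "scene" or "top"; returns a dict with "pixels" (384x512x3 uint8, blue, green, red), "mtx" (3x3 intrinsics, pixels), "extrinsics" (4x4, takes a point from camera to world coordinates). Camera axes: x right, y down, z forward; pixel columns grow to the right and rows downward; lengths in m; the calibration is good to about 2 mm. A picture is of the moment at which its call begins. There is no depth.
- ticket.close_job(): hands the job in, once; it reports no verdict.
The state is a dict: "time": time; "joint_positions": joint angles; "qd": joint speeds; "joint_torque": joint torques, N m; "position": TCP position; "tool_rot": TCP orientation; "ft_force": force on the tool from outside, world axes, zero at the start; "torque": the same for the moment, N m; "grip_width": opening from 0.0 (shut) to 1.0 (fully open).
Only numpy, scipy, OpenCV 4.12 (cv2) and the standard library are available. Lean on these libraries where they do the work, as an engineer would, in place of code of your own. Each camera call takes 0.05 s, during which the arm holds its last target. There are 200 camera calls.

## Working session

There is one attempt and no reset: what is moved stays moved. The work goes in short steps, Python scripts to look and compute and a tool call to move; the robot and the scene stay as the last step left them, time stands still between calls to the robot, and variables do not carry over. Pictures are saved under pics/ and viewed, about 8 in all and at most 12, crops included, and the job is handed in when it is done.

Besides the shell and the picture viewer there is one more tool, called after "Emit:" in YAML: its name, and indented under it one key for each argument. carry_out: Moves the arm, as the interface text tells. Its arguments: {"type":"object","properties":{"motion":{"type":"array","items":{"type":"array"}},"grip":{"type":"number"},"squeeze":{"type":"number"}},"required":["motion"]}

```bash
mkdir -p pics
cat > h.py <<'E'
import cv2, numpy as np
from bench import get_state, eyes, ticket
def snap(n,f=None):
    d=eyes.get_image(n); 
    if f: cv2.imwrite('pics/'+f,d['pixels'])
    return d
def ray(d,u,v,z):
    K=np.array(d['mtx']);T=np.array(d['extrinsics'])
    r=T[:3,:3]@np.linalg.solve(K,[u,v,1.]);o=T[:3,3]
    return o+r*(z-o[2])/r[2]
def proj(d,p):
    K=np.array(d['mtx']);T=np.linalg.inv(np.array(d['extrinsics']))
    q=K@(T[:3,:3]@np.array(p,float)+T[:3,3]);return q[:2]/q[2]
E
python3 - <<'E'
from h import *
import pickle
o={}
for n in('top','scene'):
    o[n]=snap(n,n+'0.png');print(n,np.round(o[n]['mtx'],1).tolist(),np.round(o[n]['extrinsics'],3).tolist())
pickle.dump(o,open('o.pkl','wb'));print(get_state())
E
```

```text
top [[414.9, 0.0, 260.8], [0.0, 414.9, 200.8], [0.0, 0.0, 1.0]] [[-0.006, -0.984, 0.178, 0.305], [-1.0, 0.007, 0.003, -0.085], [-0.005, -0.178, -0.984, 1.328], [0.0, 0.0, 0.0, 1.0]]
scene [[425.8, 0.0, 260.0], [0.0, 425.8, 191.8], [0.0, 0.0, 1.0]] [[-0.402, 0.712, -0.576, 1.314], [0.916, 0.305, -0.262, 0.26], [-0.011, -0.633, -0.774, 1.062], [0.0, 0.0, 0.0, 1.0]]
{'time': 0.1, 'joint_positions': array([ 1.17710433,  0.32172984, -0.07008569,  1.45154158,  0.02259584,
        1.37076849, -0.05691486]), 'qd': array([-1.13153147e-03,  1.77721896e-05,  1.81046158e-03, -2.25008913e-03,
       -8.02695006e-04,  7.34398142e-04, -1.47082296e-03]), 'joint_torque': array([-1.35454502e-04, -4.92570090e+01, -4.05522175e-01, -3.13397419e+01,
       -6.40702760e-02,  3.94854241e-02,  9.93301433e-05]), 'position': array([ 0.2575473 , -0.59627758,  0.22158896]), 'tool_rot': array([-2.62454567e+00,  1.72513575e+00,  2.25097001e-03]), 'ft_force': array([-0.31614908,  0.9428547 , -0.16206694]), 'torque': array([-0.03815041, -0.00792671, -0.04736323]), 'grip_width': 1.0002777221593997}
```

View pics/top0.png

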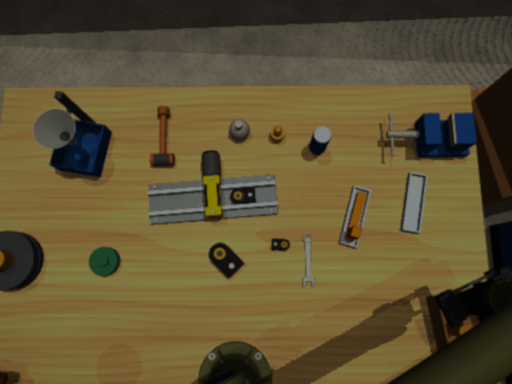

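View pics/scene0.png

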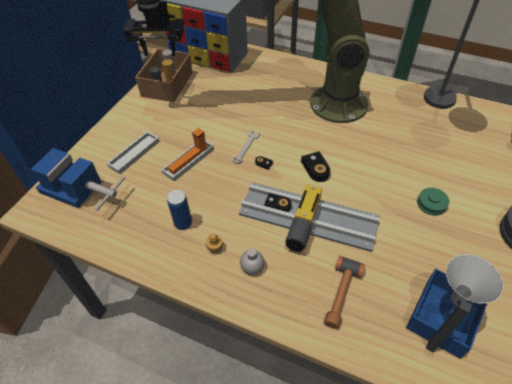

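Top view: the unit spans (150–276, 176–222), with its motor at (210,160) on world +x, so feed is towards world +y. The stick sits in the tray at (355,216), handle end near (355,232).
- Follower lookalikes: the large one at (226,260), the small one at (280,244) and the one in the channel at (240,195). The one in the channel is the middle-sized one and fits.
- Trays: (355,216) holds the stick and is nearest the base; (414,203) is empty.

I'll confirm both choices in an enlarged crop.

Run:
```python
from h import *
import pickle
d=pickle.load(open('o.pkl','rb'));p=d['top']['pixels']
a=cv2.resize(p[165:235,140:285],None,fx=5.5,fy=5.5,interpolation=cv2.INTER_CUBIC)
b=cv2.resize(p[175:257,325:440],None,fx=5.5,fy=5.5,interpolation=cv2.INTER_CUBIC)
cv2.imwrite('pics/c1.png',cv2.convertScaleAbs(a,alpha=1.6));cv2.imwrite('pics/c2.png',cv2.convertScaleAbs(b,alpha=1.6))
```

```text
(no output)
```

View pics/c1.png

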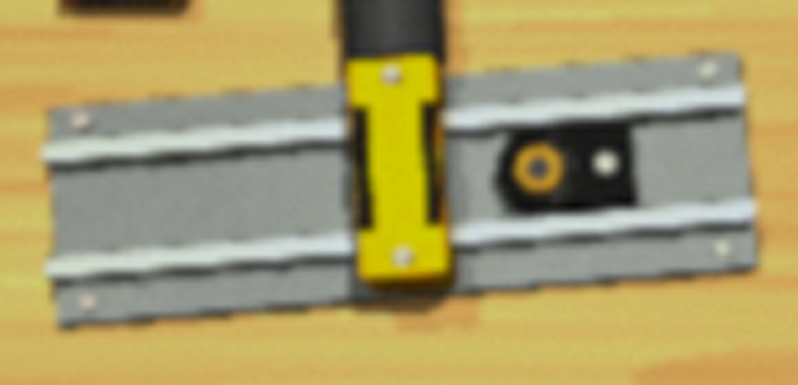

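View pics/c2.png

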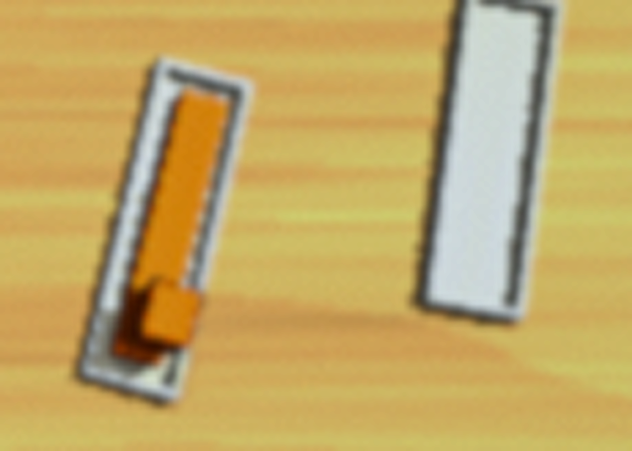

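The crops confirm both choices. The channel follower has its nose to the left, towards the guard, and its tail edge at about u=633 in the crop. The stick lies in the left tray, tip up (world +x), with the handle top at crop (170,315). Next I'll work out the poses.

Run:
```python
from h import *
import pickle
d=pickle.load(open('o.pkl','rb'))['top']
def R(pts,o,z): return np.array([ray(d,o[0]+(u+.5)/5.5-.5,o[1]+(v+.5)/5.5-.5,z)[:2] for u,v in pts])
A=(140,165);B=(325,175)
def rep(n,P): print(n,P.round(4).tolist(),'mean',P.mean(0).round(4),'sides',np.linalg.norm(P-np.roll(P,-1,0),axis=1).round(4),'ang',np.degrees([np.arctan2(*(q-p)[::-1]) for p,q in zip(P,np.roll(P,-1,0))]).round(1))
rep('plate BL BR TR TL',R([(60,325),(757,268),(740,52),(47,108)],A,.014))
rep('foll BR TR',R([(635,207),(630,130)],A,.036)); rep('nose',R([(497,175)],A,.036))
rep('tray',R([(160,57),(255,80),(180,402),(78,375)],B,.02))
rep('htop',R([(150,278),(207,292),(190,350),(138,338)],B,.09))
rep('tip',R([(180,90),(226,97)],B,.027))
rep('guard top',R([(360,280),(450,277),(438,54),(347,60)],A,.075))
rep('tray2',R([(462,0),(557,10),(520,320),(420,303)],B,.02))
from scipy.spatial.transform import Rotation as Ro
print(Ro.from_rotvec(get_state()['tool_rot']).as_matrix().round(3))
```

```text
plate BL BR TR TL [[0.4708, 0.2718], [0.5015, -0.1329], [0.6308, -0.1245], [0.5998, 0.2848]] mean [0.5507 0.0748] sides [0.4059 0.1296 0.4105 0.1296] ang [ -85.7    3.7   94.3 -174.2]
foll BR TR [[0.5341, -0.0624], [0.5794, -0.0597]] mean [ 0.5568 -0.061 ] sides [0.0454 0.0454] ang [   3.4 -176.6]
nose [[0.5534, 0.0171]] mean [0.5534 0.0171] sides [0.] ang [0.]
tray [[0.5913, -0.3802], [0.5771, -0.4351], [0.39, -0.3824], [0.4057, -0.3249]] mean [ 0.491  -0.3806] sides [0.0567 0.1945 0.0596 0.1937] ang [-104.5  164.3   74.7  -16.6]
htop [[0.4528, -0.3533], [0.4449, -0.384], [0.4134, -0.3732], [0.4201, -0.3453]] mean [ 0.4328 -0.364 ] sides [0.0316 0.0333 0.0287 0.0336] ang [-104.4  161.1   76.5  -13.7]
tip [[0.5701, -0.3893], [0.5657, -0.4158]] mean [ 0.5679 -0.4026] sides [0.0268 0.0268] ang [-99.3  80.7]
guard top [[0.4871, 0.0897], [0.4885, 0.0397], [0.6157, 0.0479], [0.6126, 0.0992]] mean [0.551  0.0691] sides [0.05   0.1275 0.0515 0.1259] ang [ -88.5    3.7   93.5 -175.6]
tray2 [[0.6243, -0.5593], [0.6179, -0.6146], [0.4355, -0.5794], [0.4457, -0.5228]] mean [ 0.5309 -0.569 ] sides [0.0557 0.1857 0.0575 0.1823] ang [-96.6 169.1  79.8 -11.6]
[[ 0.397 -0.918 -0.001]
 [-0.918 -0.397  0.001]
 [-0.002  0.    -1.   ]]
```

Emit:
carry_out:
  motion:
    - [[0.01,0.015,0],-0.04]
    - [[0.035,0.047,0],-0.14]
    - [[0.065,0.085,0],-0.26]
    - [[0.095,0.125,-0.005],-0.38]
    - [[0.125,0.165,-0.01],-0.5]
    - [[0.15,0.2,-0.015],-0.6]
    - [[0.168,0.224,-0.02],-0.66]
    - [[0.175,0.233,-0.023],-0.69]
    - [[0.175,0.233,-0.023],-0.69]
    - [[0.175,0.233,-0.023],-0.69]
    - [[0.175,0.233,-0.023],-0.69]
  grip: -1
  squeeze: 40

```text
time: 1.2
position: [0.4316, -0.3653, 0.1996]
tool_rot: [1.884, -2.513, 0.0]
ft_force: [-0.4, 0.1, 0.4]
grip_width: 0.999
```

Run:
```python
from h import *
import pickle
from scipy.spatial.transform import Rotation as Ro
s=get_state();M=Ro.from_rotvec(s['tool_rot']).as_matrix();print(s['position'].round(4),np.degrees(np.arctan2(M[1,0],M[0,0])).round(1),s['joint_positions'].round(2),M[:,2].round(3))
o=pickle.load(open('o.pkl','rb'))
d=snap('scene')
# oil can: top px (321,134) in top view, scene cap (177,197), base ~(181,226)
print(ray(o['top'],321,134,.125),ray(o['scene'],177,197,.125),ray(o['scene'],181,222,.0))
g=o['scene'];c=d['pixels'][80:240,90:310]
x,y=proj(g,(.4333,-.364,.09));print(x,y)
c=cv2.resize(c,None,fx=3.5,fy=3.5,interpolation=cv2.INTER_CUBIC)
cv2.imwrite('pics/c3.png',c)
```

```text
[ 0.4316 -0.3653  0.1996] -106.3 [ 0.82  0.16 -0.18  1.69  0.03  1.29 -1.22] [-0.    -0.001 -1.   ]
[ 0.7271064  -0.26478452  0.125     ] [ 0.72637265 -0.26533637  0.125     ] [ 0.72775819 -0.27383722  0.        ]
198.27284205840255 131.39983953037392
```

View pics/c3.png

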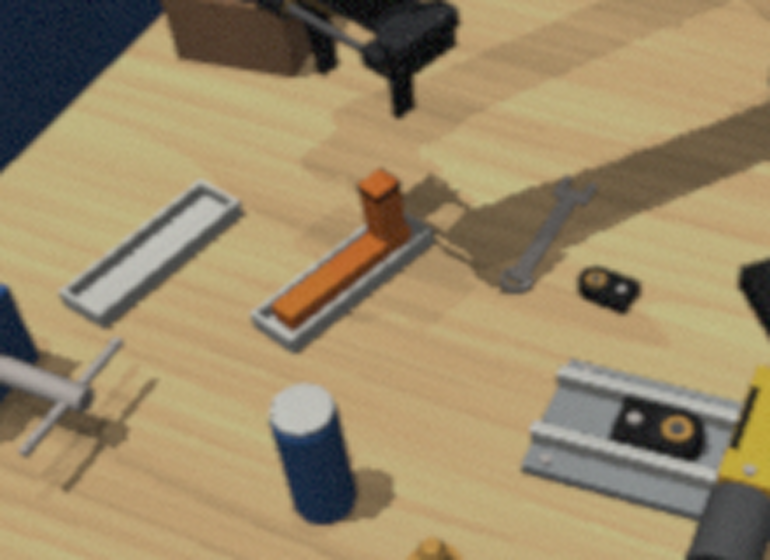

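Crop: the stick is seated, and its handle top at crop (379,184) matches my prediction of (379,180). The oil can, at (0.727,-0.268), is clear of the planned path. I'll descend and grasp.

Emit:
carry_out:
  motion:
    - [[0.002,0.001,-0.02],0.005]
    - [[0.002,0.001,-0.055],0.005]
    - [[0.002,0.001,-0.09],0.005]
    - [[0.002,0.001,-0.12],0.005]
    - [[0.002,0.001,-0.14],0.005]
    - [[0.002,0.001,-0.148],0.005]
    - [[0.002,0.001,-0.148],0.005]
    - [[0.002,0.001,-0.148],0.005]

```text
time: 2.05
position: [0.4353, -0.3637, 0.0527]
tool_rot: [-1.892, 2.507, -0.003]
ft_force: [0.6, 0.1, 0.3]
grip_width: 1.002
```

Emit:
carry_out:
  motion:
    - [[0,0,0],0]
    - [[0,0,0],0]
    - [[0,0,0],0]
    - [[0,0,0],0]
    - [[0,0,0],0]
    - [[0,0,0],0]
    - [[0,0,0],0]
    - [[0,0,0],0]
    - [[0,0,0],0]
    - [[0,0,0],0]
  grip: 1
  squeeze: 40

```text
time: 3.05
position: [0.4348, -0.3629, 0.0516]
tool_rot: [1.893, -2.507, 0.0]
ft_force: [-0.3, -0.7, 0.2]
grip_width: 0.321
```

Opening is 27.9 mm, which matches the 28 mm handle. Lifting.

Emit:
carry_out:
  motion:
    - [[0,0,0.005],0]
    - [[0,0,0.02],0]
    - [[0,0,0.04],0]
    - [[0,0,0.06],0]
    - [[0,0,0.08],0]
    - [[0,0,0.095],0]
    - [[0,0,0.1],0]
    - [[0,0,0.1],0]
    - [[0,0,0.1],0]

```text
time: 3.95
position: [0.4343, -0.3624, 0.1508]
tool_rot: [1.893, -2.507, -0.002]
ft_force: [-0.1, 0.2, -1.7]
grip_width: 0.322
```

Emit:
carry_out:
  motion:
    - [[0.002,0.0,0],0.04]
    - [[0.01,0.005,0],0.14]
    - [[0.02,0.015,0],0.26]
    - [[0.03,0.03,0],0.4]
    - [[0.04,0.045,0],0.54]
    - [[0.055,0.06,0],0.68]
    - [[0.07,0.075,0],0.82]
    - [[0.085,0.09,0],0.96]
    - [[0.1,0.105,0],1.1]
    - [[0.112,0.117,0],1.24]
    - [[0.124,0.129,0],1.38]
    - [[0.132,0.135,0],1.52]
    - [[0.136,0.138,0],1.65]
    - [[0.138,0.138,0],1.76]
    - [[0.138,0.138,0],1.84]
    - [[0.138,0.138,0],1.9]
    - [[0.138,0.138,0],1.92]
    - [[0.138,0.138,0],1.92]
    - [[0.138,0.138,0],1.92]

```text
time: 5.85
position: [0.5725, -0.2247, 0.1511]
tool_rot: [-3.139, -0.111, 0.001]
ft_force: [-0.3, -0.4, -1.1]
grip_width: 0.318
```

Run:
```python
from h import *
from scipy.spatial.transform import Rotation as Ro
s=get_state();M=Ro.from_rotvec(s['tool_rot']).as_matrix();print(s['position'].round(4),np.degrees(np.arctan2(M[1,0],M[0,0])).round(1),s['joint_positions'].round(2),M[:,2].round(3),s['ft_force'],s['grip_width'])
d=snap('scene');t=snap('top')
c=np.vstack([cv2.resize(d['pixels'][110:260,110:340],None,fx=2.5,fy=2.5,interpolation=cv2.INTER_CUBIC)[:300],cv2.resize(t['pixels'][150:270,180:410],None,fx=2.5,fy=2.5,interpolation=cv2.INTER_CUBIC)])
cv2.imwrite('pics/c4.png',cv2.convertScaleAbs(c,alpha=1.4))
```

```text
[ 0.5725 -0.2247  0.1511] 4.1 [ 0.75  0.33 -0.51  1.62  0.17  1.23  0.28] [-0.001  0.    -1.   ] [-0.34799308 -0.3624454  -1.11949548] 0.31762362745414324
```

View pics/c4.png

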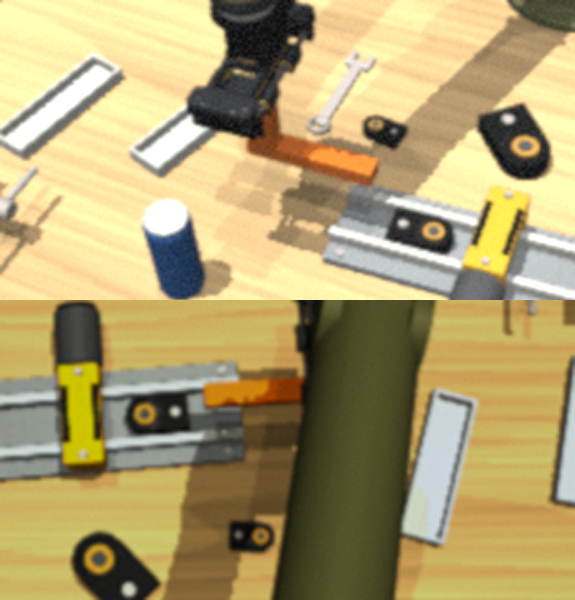

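The picture shows the stick held level and in line with the channel, its tip about 25 mm behind the follower's tail. Lowering into the channel with 4 mm of bed clearance.

Emit:
carry_out:
  motion:
    - [[0,0,-0.01],0]
    - [[0,0,-0.03],0]
    - [[0,0,-0.05],0]
    - [[0,0,-0.065],0]
    - [[0,0,-0.077],0]
    - [[0,0,-0.084],0]
    - [[0,0,-0.086],0]
    - [[0,0,-0.086],0]
    - [[0,0,-0.086],0]

```text
time: 6.85
position: [0.5734, -0.2249, 0.0664]
tool_rot: [3.139, 0.113, 0.002]
ft_force: [-0.2, 0.3, -0.3]
grip_width: 0.321
```

Run:
```python
from h import *
s=get_state();print(s['position'].round(4),s['ft_force'].round(1))
d=snap('scene');t=snap('top')
c=np.vstack([cv2.resize(d['pixels'][140:260,190:400],None,fx=2.5,fy=2.5,interpolation=cv2.INTER_CUBIC)[:300],cv2.resize(t['pixels'][160:240,140:350],None,fx=2.5,fy=2.5,interpolation=cv2.INTER_CUBIC)])
cv2.imwrite('pics/c5.png',cv2.convertScaleAbs(c,alpha=1.4))
```

```text
[ 0.5734 -0.2249  0.0664] [-0.2  0.3 -0.3]
```

View pics/c5.png

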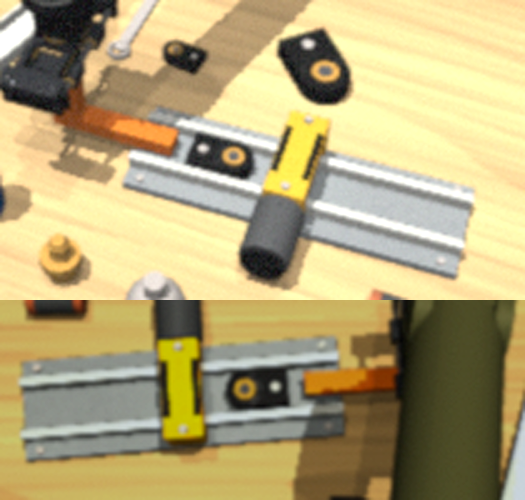

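The stick is in the channel between the fences, and its tip at (305,383) is behind the follower tail at (288,388). Pushing the first half.

Emit:
carry_out:
  motion:
    - [[-0.0003,0.004,-0.001],0]
    - [[-0.0007,0.01,-0.002],0]
    - [[-0.0011,0.015,-0.002],0]
    - [[-0.0014,0.02,-0.002],0]
    - [[-0.0018,0.025,-0.002],0]
    - [[-0.0022,0.03,-0.002],0]
    - [[-0.0025,0.035,-0.002],0]
    - [[-0.0029,0.04,-0.002],0]
    - [[-0.0032,0.045,-0.002],0]
    - [[-0.0036,0.05,-0.002],0]
    - [[-0.0039,0.055,-0.002],0]
    - [[-0.0043,0.06,-0.002],0]
    - [[-0.0047,0.065,-0.002],0]
    - [[-0.005,0.07,-0.002],0]
    - [[-0.0054,0.075,-0.002],0]
    - [[-0.0057,0.08,-0.002],0]
    - [[-0.0061,0.085,-0.002],0]
    - [[-0.0064,0.09,-0.002],0]
    - [[-0.0068,0.095,-0.002],0]
    - [[-0.0072,0.1,-0.002],0]

```text
time: 8.95
position: [0.5655, -0.1243, 0.0636]
tool_rot: [3.14, 0.113, 0.0]
ft_force: [0.2, -0.3, -0.3]
grip_width: 0.315
```

Run:
```python
from h import *
s=get_state();print(s['position'].round(4),s['tool_rot'].round(3),s['ft_force'].round(1),s['torque'].round(2),s['grip_width'])
d=snap('scene');t=snap('top')
c=np.vstack([cv2.resize(d['pixels'][140:260,190:400],None,fx=2.5,fy=2.5,interpolation=cv2.INTER_CUBIC)[:300],cv2.resize(t['pixels'][160:240,140:350],None,fx=2.5,fy=2.5,interpolation=cv2.INTER_CUBIC)])
cv2.imwrite('pics/c6.png',cv2.convertScaleAbs(c,alpha=1.4))
```

```text
[ 0.5655 -0.1243  0.0636] [3.14  0.113 0.   ] [ 0.2 -0.3 -0.3] [-0.19 -0.12 -0.02] 0.31517989558953086
```

View pics/c6.png

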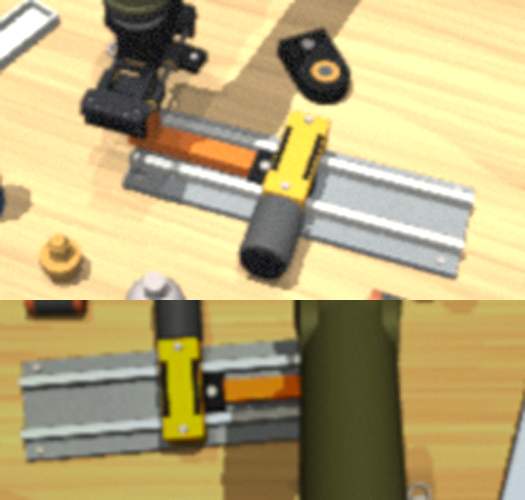

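The follower is entering under the guard, straight, with the tip against its tail and low force. Pushing the rest, about 106 mm.

Emit:
carry_out:
  motion:
    - [[-0.0004,0.005,0],0]
    - [[-0.0007,0.01,0],0]
    - [[-0.0011,0.016,0],0]
    - [[-0.0016,0.022,0],0]
    - [[-0.002,0.028,0],0]
    - [[-0.0024,0.034,0],0]
    - [[-0.0029,0.04,0],0]
    - [[-0.0033,0.046,0],0]
    - [[-0.0037,0.052,0],0]
    - [[-0.0042,0.058,0],0]
    - [[-0.0046,0.064,0],0]
    - [[-0.005,0.07,0],0]
    - [[-0.0054,0.076,0],0]
    - [[-0.0059,0.082,0],0]
    - [[-0.0063,0.088,0],0]
    - [[-0.0067,0.093,0],0]
    - [[-0.007,0.098,0],0]
    - [[-0.0073,0.102,0],0]
    - [[-0.0075,0.105,0],0]
    - [[-0.0076,0.107,0],0]

```text
time: 11.05
position: [0.558, -0.0175, 0.0636]
tool_rot: [3.139, 0.113, 0.0]
ft_force: [-0.1, -0.5, -1.5]
grip_width: 0.321
```

Run:
```python
from h import *
s=get_state();print(s['position'].round(4),s['tool_rot'].round(3),s['ft_force'].round(1),s['torque'].round(2),s['grip_width'])
d=snap('scene');t=snap('top')
c=np.vstack([cv2.resize(d['pixels'][140:260,190:400],None,fx=2.5,fy=2.5,interpolation=cv2.INTER_CUBIC)[:300],cv2.resize(t['pixels'][160:240,140:350],None,fx=2.5,fy=2.5,interpolation=cv2.INTER_CUBIC)])
cv2.imwrite('pics/c7.png',cv2.convertScaleAbs(c,alpha=1.4))
```

```text
[ 0.558  -0.0175  0.0636] [3.139 0.113 0.   ] [-0.1 -0.5 -1.5] [-0.16 -0.07 -0.  ] 0.32070647418409215
```

View pics/c7.png

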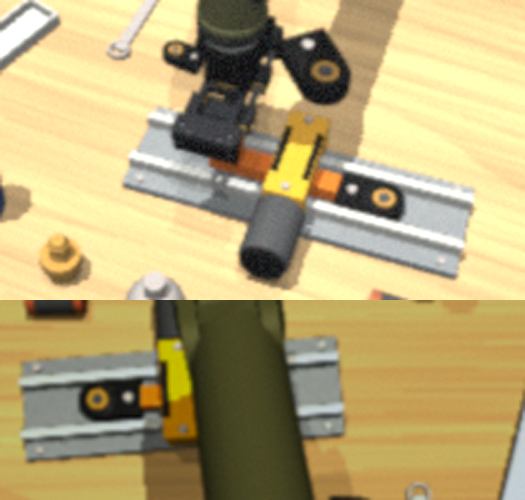

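The follower is fully out beyond the guard, tail at crop (140,397), flat and straight. Withdrawing the stick and lifting it.

Emit:
carry_out:
  motion:
    - [[0.0004,-0.005,0],0]
    - [[0.0011,-0.015,0],0]
    - [[0.0021,-0.03,0],0]
    - [[0.0036,-0.05,0],0]
    - [[0.005,-0.07,0],0]
    - [[0.0064,-0.09,0],0]
    - [[0.0079,-0.11,0],0]
    - [[0.0093,-0.13,0],0]
    - [[0.0107,-0.15,0],0]
    - [[0.0122,-0.17,0],0]
    - [[0.0134,-0.188,0],0]
    - [[0.0143,-0.2,0],0]
    - [[0.0148,-0.207,0.002],0]
    - [[0.0148,-0.207,0.015],0]
    - [[0.0148,-0.207,0.035],0]
    - [[0.0148,-0.207,0.055],0]
    - [[0.0148,-0.207,0.072],0]
    - [[0.0148,-0.207,0.083],0]
    - [[0.0148,-0.207,0.088],0]
    - [[0.0148,-0.207,0.088],0]

```text
time: 13.15
position: [0.5732, -0.2243, 0.1524]
tool_rot: [3.139, 0.114, 0.002]
ft_force: [-0.1, 0.2, -1.3]
grip_width: 0.318
```

Emit:
carry_out:
  motion:
    - [[0,0,0],-0.04]
    - [[-0.002,0,0],-0.14]
    - [[-0.006,-0.003,0],-0.26]
    - [[-0.014,-0.009,0],-0.4]
    - [[-0.026,-0.021,0],-0.54]
    - [[-0.038,-0.033,0],-0.68]
    - [[-0.053,-0.048,0],-0.82]
    - [[-0.068,-0.063,0],-0.96]
    - [[-0.083,-0.078,0],-1.1]
    - [[-0.098,-0.093,0],-1.24]
    - [[-0.11,-0.108,0],-1.38]
    - [[-0.12,-0.122,0],-1.52]
    - [[-0.128,-0.131,0],-1.65]
    - [[-0.134,-0.136,0],-1.76]
    - [[-0.137,-0.138,0],-1.84]
    - [[-0.138,-0.138,0],-1.9]
    - [[-0.138,-0.138,0],-1.92]
    - [[-0.138,-0.138,0],-1.92]
    - [[-0.138,-0.138,0],-1.92]

```text
time: 15.05
position: [0.4348, -0.3623, 0.1511]
tool_rot: [1.895, -2.506, -0.001]
ft_force: [-0.4, 0.3, -1.5]
grip_width: 0.321
```

Run:
```python
from h import *
s=get_state();print(s['position'].round(4),s['tool_rot'].round(3),s['ft_force'].round(1),s['torque'].round(2),s['grip_width'])
d=snap('scene')
cv2.imwrite('pics/c8.png',cv2.convertScaleAbs(cv2.resize(d['pixels'][95:255,120:400],None,fx=2.8,fy=2.8,interpolation=cv2.INTER_CUBIC),alpha=1.3))
```

```text
[ 0.4348 -0.3623  0.1511] [ 1.895e+00 -2.506e+00 -1.000e-03] [-0.4  0.3 -1.5] [0.04 0.02 0.02] 0.3209249019770724
```

View pics/c8.png

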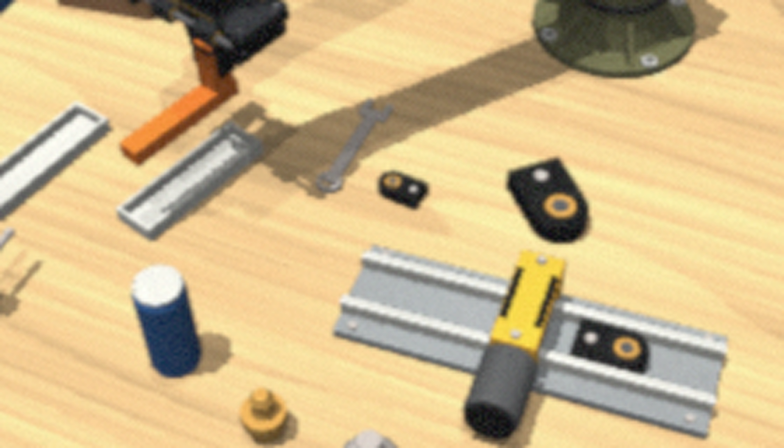

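The follower stands clear of the guard, and the stick is level above its tray. Lowering it.

Emit:
carry_out:
  motion:
    - [[0,0,-0.01],0]
    - [[0,0,-0.03],0]
    - [[0,0,-0.05],0]
    - [[0,0,-0.068],0]
    - [[0,0,-0.08],0]
    - [[0,0,-0.087],0]
    - [[0,0,-0.092],0]
    - [[0,0,-0.096],0]
    - [[0,0,-0.099],0]
    - [[0,0,-0.099],0]
    - [[0,0,-0.099],0]
    - [[0,0,-0.099],0]

```text
time: 16.3
position: [0.435, -0.3629, 0.053]
tool_rot: [-1.893, 2.507, -0.001]
ft_force: [0.0, -0.1, -0.4]
grip_width: 0.314
```

Run:
```python
from h import *
d=snap('scene')
cv2.imwrite('pics/c9.png',cv2.convertScaleAbs(cv2.resize(d['pixels'][95:195,130:270],None,fx=5,fy=5,interpolation=cv2.INTER_CUBIC),alpha=1.3))
```

```text
(no output)
```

View pics/c9.png

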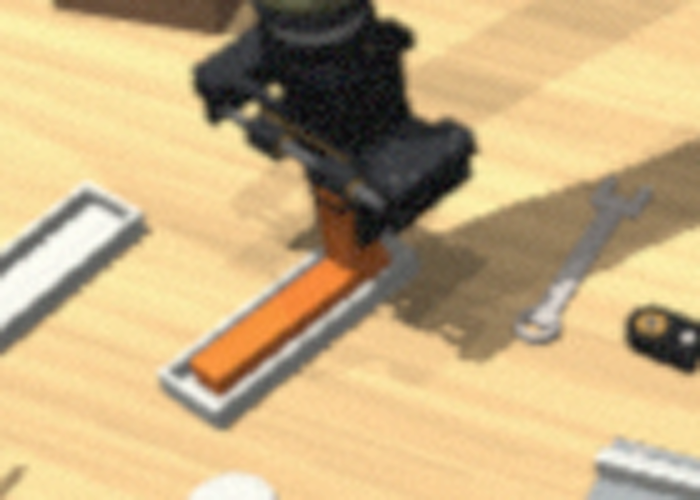

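The stick is inside the tray walls. Settling it 1 mm, releasing and retreating.

Emit:
carry_out:
  motion:
    - [[0,0,-0.001],0]
    - [[0,0,-0.001],0]
    - [[0,0,-0.001],0]
    - [[0,0,-0.001],0]

```text
time: 16.75
position: [0.4347, -0.3627, 0.0516]
tool_rot: [1.893, -2.507, 0.0]
ft_force: [0.1, -0.3, 0.2]
grip_width: 0.318
```

Emit:
carry_out:
  motion:
    - [[0,0,0],0]
    - [[0,0,0],0]
    - [[0,0,0],0]
    - [[0,0,0],0]
    - [[0,0,0],0]
    - [[0,0,0],0]
    - [[0,0,0],0]
    - [[0,0,0],0]
  grip: -1

```text
time: 17.55
position: [0.4348, -0.3627, 0.0516]
tool_rot: [1.893, -2.507, 0.0]
ft_force: [0.1, 0.7, 1.6]
grip_width: 0.945
```

Emit:
carry_out:
  motion:
    - [[0,0,0.01],0]
    - [[0,0,0.03],0]
    - [[0,0,0.06],0]
    - [[0,0,0.1],0]
    - [[0,0,0.14],0]
    - [[-0.02,-0.04,0.16],0]
    - [[-0.04,-0.08,0.17],0]
    - [[-0.06,-0.12,0.17],0]
    - [[-0.08,-0.15,0.17],0]
    - [[-0.09,-0.17,0.17],0]
    - [[-0.09,-0.17,0.17],0]
    - [[-0.09,-0.17,0.17],0]
    - [[-0.09,-0.17,0.17],0]

```text
time: 18.85
position: [0.3463, -0.5313, 0.222]
tool_rot: [-1.896, 2.504, -0.0]
ft_force: [0.1, 0.6, 0.3]
grip_width: 1.0
```

Run:
```python
from h import *
d=snap('top','top9.png')
a=cv2.resize(d['pixels'][100:280,140:440],None,fx=2.6,fy=2.6,interpolation=cv2.INTER_CUBIC)
cv2.imwrite('pics/c10.png',cv2.convertScaleAbs(a,alpha=1.5))
```

```text
(no output)
```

View pics/c10.png

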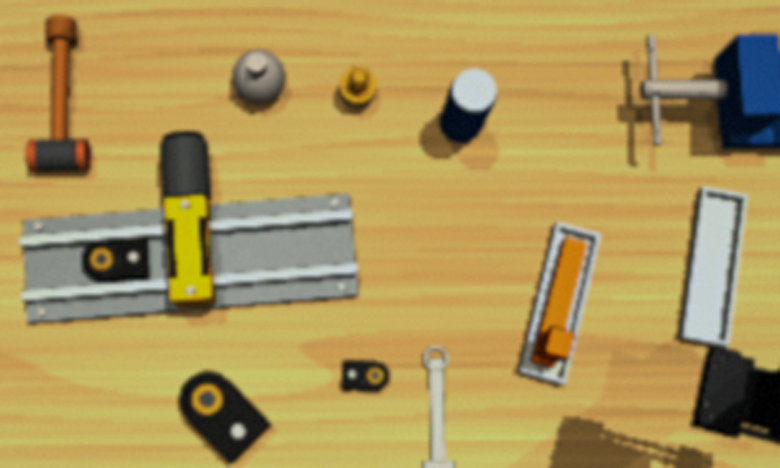

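Stick tip at crop (573,237), handle top at (557,342), follower tail at (148,259), nose at (83,262). Bystanders look unmoved. I'll check the numbers, then hand in.

Run:
```python
from h import *
import pickle
o=pickle.load(open('o.pkl','rb'))['top'];n=cv2.imread('pics/top9.png')
R=lambda u,v,z:ray(o,140+u/2.6,100+v/2.6,z)[:2]
y=np.radians(4.1);ex=np.array([np.cos(y),np.sin(y)]);ey=np.array([-ex[1],ex[0]]);O=np.array([.5511,.0698])
for k,p in(('tail',(148,259)),('nose',(83,262))):
    q=R(*p,.036)-O;print(k,(q@ex).round(4),(q@ey).round(4))
h,t=R(557,342,.09),R(573,237,.027);u=(t-h)/np.linalg.norm(t-h);print('stick origin',(h+.06*u).round(4),'yaw',np.degrees(np.arctan2(u[1],u[0])).round(1),'tray .491 -.3806 -16')
# direct change of stick and bystanders between first and last picture
for k,(x0,y0,x1,y1) in dict(stick=(335,180,378,252),can=(300,115,340,165),nip=(262,115,295,150),ball=(222,112,258,148),mallet=(145,100,180,170),sheave=(80,240,125,282),spanner=(298,230,320,290)).items():
    a=o['pixels'][y0:y1,x0:x1];r=cv2.matchTemplate(n[y0-8:y1+8,x0-8:x1+8],a,cv2.TM_CCOEFF_NORMED)
    _,m,_,l=cv2.minMaxLoc(r);print(k,round(m,2),l[0]-8,l[1]-8,'px')
```

```text
tail -0.0036 0.0523
nose -0.0011 0.1315
stick origin [ 0.4911 -0.3763] yaw -16.2 tray .491 -.3806 -16
stick 0.93 0 0 px
can 1.0 0 0 px
nip 1.0 0 0 px
ball 1.0 0 0 px
mallet 1.0 0 0 px
sheave 1.0 0 0 px
spanner 1.0 0 0 px
```

```bash
python3 -c "
from h import *
print(ticket.close_job(),get_state()['time'])"
```

```text
the job is handed in; nothing more can be done
the job is handed in; nothing more can be done
```

The job is done and handed in, with the clock at about 19 s of the 56 s allowed. I lifted the stick by its handle and pushed the follower straight through under the guard. I then withdrew the stick, laid it back in its tray handle up, and moved the gripper clear. The hand-in gives no verdict, so these results rest on my last camera checks:

- **Follower:** its tail is at unit y ≈ +52 mm and its nose at about +131 mm. That is past the guard's edge (+25 mm) and short of the bed's end (+210 mm). It lies 1–4 mm off the centre line and looks straight and flat.
- **Stick:** it is back where it started, with 0 px shift against the first picture, and parallel to the tray. The corner measurement put it about 4 mm sideways from the tray's middle, while the picture match and tool pose put it within about 1 mm. Both are inside the 12 mm limit.
- **Bystanders:** all six show 0 px of movement.
- **Forces:** every reading I took stayed under 2 N. The gripper stayed well behind the follower throughout.

No check failed. I viewed 12 pictures, the viewer's limit, against the planned 8.

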